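# Find the heavy side of a lap wheel

## Task

The aluminium polishing wheel on the grey balancing stand is out of balance: one side of it is heavier, and nothing on it shows which. Take its black handle, turn the wheel by it through at least half a turn and feel where it pulls, then bring the heavy side straight down and finish while still holding the handle there, with the wheel at rest. Leave the other things on the bench alone.

Things in the scene. Friction and masses are not known exactly. Their poses are not given: they have to be found in the camera images.
- stand: Fixed grey balancing stand: base plate 150 x 130 x 12 mm and a bearing post 30 mm thick. Origin on the bench (z = 0) right under the centre of the wheel's front face. Its y axis is level, parallel to the axle, from the post through the wheel to the handle side; z is up. Plate and post lie on its -y side; nothing stands under the handle.
- axle (a point): Centre of the wheel's front face, on the level axle, 135 mm above the bench; axes as the stand's. The bearing is stiff: friction about 0.19 N m, a little more than the pull of the heavy side (0.12 to 0.17 N m when that side is level with the axle), so the wheel stays wherever it is left. It turns any number of turns either way.
- wheel: Plain aluminium disc, 150 mm across, 22 mm thick. Turning it takes about 0.3 to 7 N at the handle: hard while the heavy side rises, easy while it falls, equal both ways when the heavy side is straight down or up. Origin at the axle point; y along the axle as the stand's; x and z turn with the wheel but do not tell where the weight lies.
- handle: Black sleeve, 18 mm thick, 60 mm long, parallel to the axle, spinning freely on its crank pin: the gripper can hold it firmly, pointing down, while the wheel turns. Origin at its middle, 55 mm in front of the wheel's face, 55 mm from the axle line (80 to 190 mm above the bench); y along the sleeve. The steel crank is clamped to the wheel at any angle to the heavy side and is itself balanced.
- loupe: Bystander: black eye loupe, 38 mm across, 30 mm high, loose. Origin under its centre.
- tin: Bystander: round black tin, 60 mm across, 28 mm high, loose. Origin under its centre.
- bezel: Bystander: steel ring, 48 mm across, 8 mm high, loose. Origin under its centre.
- tray: Bystander: clear parts tray 130 x 180 x 22 mm, fixed. Origin under its centre.

How it is judged (in metres and radians):
On the way:
1. the wheel has been turned by its held handle about half a turn from where it stood (distance of handle from where it was at the start of the episode above 0.099 m and contact force between the fingers and handle above 0.5 N), for 0.2 s.
At the end, for the whole second after the job is handed in: The wheel's heavy side points straight down within 20 degrees (the hidden weight, wheel_c1, sits 52 mm from the axle), the wheel is at rest (under 0.2 rad/s), the fingers still hold the handle (at least 1 N), and loupe, tin and bezel are within 20 mm of where they stood (height (world z) of wheel_c1 below 0.0861 m and contact force between the fingers and handle above 1 N and angular speed of wheel below 0.2 rad/s and distance of each of loupe, tin, bezel from where it was at the start of the episode below 0.02 m); the arm keeps its last pose, push and grip.
It fails at once if a bystander was disturbed (distance of any of loupe, tin, bezel from where it was at the start of the episode above 0.02 m).
It also fails if it takes over 51 s, if anything falls off the work surface, if the arm or the gripper's body presses on something with over 40 N, if the wrist force passes 120 N, or if a joint passes its speed limit or range.

## Robot

A 6-joint arm with a two-finger parallel gripper is mounted at the origin on the work surface. World frame = base frame: x ahead of the robot, y to its left, z up, the work surface at z = 0. Lengths are in mm, angles in degrees, forces in N, time in s.
With the tool pointing down it reaches from about 300 to 850 mm from the base axis. Payload 4.2 kg.
Tool frame: the origin (TCP) lies at the very end of the fingers, on their centre line; the grasp point (between the pads) lies 19 mm behind it (env.grasp_offset is the distance from the TCP to the grasp point, in mm); z points along the fingers, y is the line along which they close (so a half turn about z gives the same grasp; the last joint's range is limited). The gripper opens to 91 mm and grips with 3 to 60 N. Pads are 32 mm wide; open, the fingers measure 118 mm over their backs; the gripper's body (76 mm by 178 mm) begins 60 mm behind the grasp point.
Start: joints at [65.776, 18.312, 89.639, -0, 72.044, -1.146], TCP at [225.401, 528.997, 213.976] pointing down, gripper open.
Joint ranges: [-177.97, 177.97], [-48.28, 115.42], [12.27, 149.76], [-77.06, 257.06], [2.81, 150.46], [-146.56, 146.56]. Speed limits (degrees/s): [147.25, 147.25, 180, 180, 180, 180].

## Interface

Orientations are given as [roll, pitch, yaw] about the fixed x, y, z axes, in that order (R = Rz(yaw) Ry(pitch) Rx(roll)).
In Python, from workcell import env gives the robot as it stands. The module is installed in compiled form; this text tells all that it offers.
- The arm moves only by the tool send_rows, never from a script. Its argument "motion" is a list of rows, each an object of numbers: "tx", "ty", "tz": the shift along the tool's x, y, z in units of 500 mm (1.0 is 500 mm); "rx", "ry", "rz": the turn, a rotation vector about the tool's x, y, z in units of 30 degrees (1.0 is 30 degrees); "gripper": the closure, from -1 (fully open) to 1 (shut). In form: [{"tx": .., "ty": .., "tz": .., "rx": .., "ry": .., "rz": .., "gripper": ..}, ...]. A call has 1 to 12 rows; each row shifts and turns the commanded pose from where the row before left it, along the tool's axes as they then stand; what a row does not reach is not made up. A row lasts 1/8 s, in which the tool goes at most 62.5 mm and 10.7 degrees, less where a joint would pass 70% of its speed; a pose out of reach is approached as far as the arm can. A call with a number of a shift or a turn outside -1 to 1 is refused whole. A call with a gripper value outside its range is refused whole. The fingers move at their own pace and stop on an object; "grip_force" is the grip in N (left out, the last holds). Time passes only in rows, so rows that do not move let the fingers close. It gives the time, the measured TCP pose, the force, the opening and the grip force at its end, in the units of the state.
- env.state(): the state, without advancing time (a new reading comes with each control period).
- env.grab_frame(name): name is "scene" or "top" or "wrist"; returns a dict with "frame" (400x640x3 uint8, red, green, blue), "vertical_fov" (degrees; the focal length in pixels is half the picture's height over the tangent of half this angle, whatever the lens; pixels are square), "cx", "cy" (the principal point, pixels), "rvec" (rotation vector, rad) and "tvec" (3), from world to camera coordinates, as OpenCV has them; the wrist camera has in their place "T_tool_cam" (4x4, takes a point from camera to tool coordinates, whose origin is the TCP and whose axes are the flange's). Camera axes: x right, y down, z forward; pixel columns grow to the right and rows downward; lengths in mm; the calibration is good to about 2 mm. The wrist camera is an equidistant fisheye: a pixel r from the principal point sees the ray r / f radians off the axis. A picture is of the moment at which its call begins: read the wrist's pose just before it. There is no depth.
- env.job_done(): hands the job in; it is judged then, once.
The state is a dict: "time_s": time; "qpos": joint angles; "qvel": joint speeds; "effort": joint torques, N m; "ee_pos": TCP position; "ee_rot": TCP orientation; "force": force on the tool from outside, world axes, zero at the start; "torque": the same for the moment, N m; "gripper_width": finger opening in mm; "gripper_force": force on a finger pad.
Only numpy, scipy, OpenCV 4.12 (cv2) and the standard library are available. Lean on these libraries where they do the work, as an engineer would, in place of code of your own. Each camera call takes 0.05 s, during which the arm holds its last target. There are 200 camera calls.

## Working session

There is one attempt and no reset: what is moved stays moved. The work goes in short steps, Python scripts to look and compute and a tool call to move; the robot and the scene stay as the last step left them, time stands still between calls to the robot, and variables do not carry over. Pictures are saved under pics/ and viewed, at most 10 in all, crops included, and the job is handed in when it is done.

Besides the shell and the picture viewer there is one more tool, called after "Emit:" as name([rows], argument=value, ...), one row to a line, values as JSON. send_rows: Moves the arm, as the interface text tells. Shifts and turns lie within -1 to 1; 1 stands for 500 mm of shift or 30 degrees of turn. Its arguments: {"type":"object","properties":{"motion":{"type":"array"},"grip_force":{"type":"number"}},"required":["motion"]}

```bash
mkdir -p pics; cat > h.py <<'E'
import numpy as np,cv2
from workcell import env
def grab(n):
    d=env.grab_frame(n); d['f']=200/np.tan(np.radians(d['vertical_fov'])/2); return d
def ray(d,u,v):
    R=cv2.Rodrigues(np.array(d['rvec'],float))[0]; t=np.array(d['tvec'],float).ravel()
    return -R.T@t, R.T@np.array([(u-d['cx'])/d['f'],(v-d['cy'])/d['f'],1.])
def onz(d,u,v,z):
    o,r=ray(d,u,v); return o+r*(z-o[2])/r[2]
def proj(d,P):
    K=np.array([[d['f'],0,d['cx']],[0,d['f'],d['cy']],[0,0,1.]])
    return cv2.projectPoints(np.array(P,float).reshape(-1,1,3),np.array(d['rvec'],float),np.array(d['tvec'],float),K,None)[0].reshape(-1,2)
E
python3 - <<'E'
from h import *
s=env.state();print(s)
for n in('scene','top'):
    d=grab(n);cv2.imwrite(f'pics/{n}0.png',d['frame'][:,:,::-1]);print(n,d['f'],d['cx'],d['cy'],ray(d,320,200))
E
```

```text
{'time_s': 0.0, 'qpos': array([ 6.57763643e+01,  1.83495030e+01,  8.97064533e+01,  2.01890885e-04,
        7.20447186e+01, -1.14732353e+00]), 'qvel': array([-0.02027737, -0.0135862 ,  0.00055222,  0.07948244, -0.01852786,
       -0.03892049]), 'effort': array([ 2.09418991e-03, -4.12466311e+01, -2.31977499e+01,  7.27688055e-02,
        4.56864922e-02, -1.38886403e-04]), 'ee_pos': array([225.17521935, 528.51636448, 213.14140713]), 'ee_rot': array([-1.79899349e+02, -2.20774704e-03,  1.56923623e+02]), 'force': array([-0.2655025 ,  0.82847891,  0.48755405]), 'torque': array([-0.0157061 , -0.03430508,  0.00563404]), 'gripper_force': 0.0, 'gripper_width': 91.30643920499422}
scene 478.30876382454585 317.29012346629503 196.987969354032 (array([1131.15198922,  816.9620903 ,  856.88409431]), array([-0.47022084, -0.64977368, -0.59729246]))
top 497.2285929026881 314.9228598393608 201.65364569420157 (array([ 478.21872218,   -1.81627133, 1368.11967613]), array([ 0.05602114, -0.01052431, -0.99843187]))
```

View pics/scene0.png

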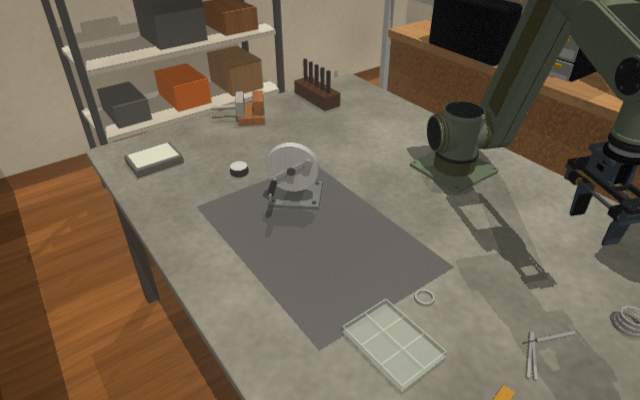

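View pics/top0.png

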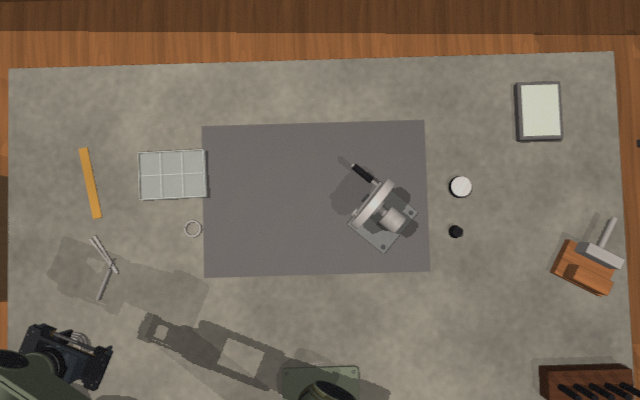

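The scene view shows the wheel near (292,165) and its handle near (270,190). In the top view the wheel is near (375,203), the handle runs from (352,165) to (375,182), and the tin and loupe are at (460,187) and (456,231). I'll zoom in on the wheel and handle.

```bash
python3 - <<'E'
from h import *
a=cv2.imread('pics/scene0.png')[130:220,240:340];b=cv2.imread('pics/top0.png')[150:260,320:430]
a=cv2.resize(a,(400,360),interpolation=2);b=cv2.resize(b,(400,400),interpolation=2)
c=np.zeros((400,800,3),np.uint8);c[:360,:400]=a;c[:,400:]=b;cv2.imwrite('pics/z.png',c)
E
```

```text
(no output)
```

View pics/z.png

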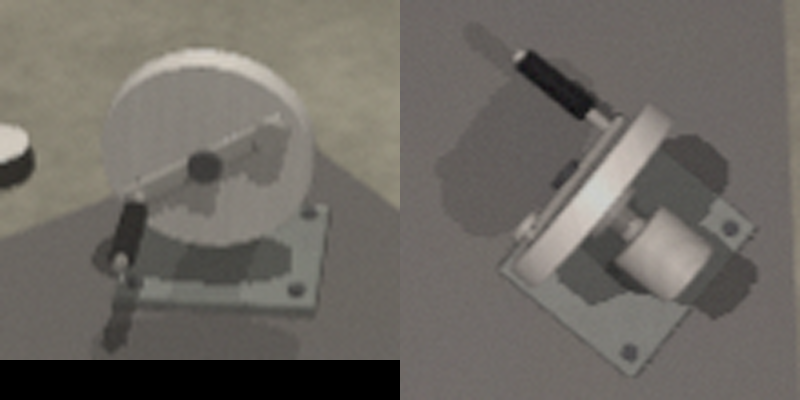

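```bash
python3 - <<'E'
from h import *
S=grab('scene');T=grab('top')
def black(d,box):
    x0,y0,x1,y1=box; g=d['frame'][y0:y1,x0:x1].max(2); m=(g<60).astype(np.uint8)
    n,l,st,c=cv2.connectedComponentsWithStats(m)
    for i in range(1,n):
        if st[i,4]>15:
            p=np.argwhere(l==i)[:,::-1]+[x0,y0]; r=cv2.minAreaRect(p.astype(np.float32)); print(st[i,4],c[i]+[x0,y0],r)
black(S,(250,160,310,215));print();black(T,(335,155,400,215))
def tri(a,b):
    o1,r1=ray(S,*a);o2,r2=ray(T,*b);A=np.c_[r1,-r2];k=np.linalg.lstsq(A,o2-o1,rcond=None)[0]
    p,q=o1+k[0]*r1,o2+k[1]*r2;return (p+q)/2,np.linalg.norm(p-q)
print('free',tri((270.3,194),(353,166.5)));print('wheelend',tri((273.6,180.5),(372.8,180.8)))
print('hub',tri((291.2,171.8),(365.9,198)))
f=lambda x,y:onz(T,320+x*.275-.0,150+y*.275,12)
for c in((757,232),(635,375),(500,268)):print(f(c[0]-400,c[1]))
for n,c,z in(('loupe',(456,231),30),('tin',(460,187),28)):print(n,onz(T,*c,z))
E
```

```text
82 [271.80487805 187.68292683] ((272.0000305175781, 188.0), (6.324555397033691, 15.17893123626709), 18.434947967529297)

162 [362.74691358 173.20987654] ((362.7301940917969, 173.05197143554688), (23.42979621887207, 7.176694869995117), 39.28940963745117)
free (array([ 631.68126897, -101.34088137,  105.71036457]), np.float64(1.411806563652907))
wheelend (array([ 592.6644207 , -149.80355027,  107.13485281]), np.float64(3.5050255620462965))
hub (array([ 547.73059956, -128.18490575,  129.95499411]), np.float64(4.272938854344571))
[ 509.1059231  -282.64196196   12.        ]
[ 404.92847735 -187.41686836   12.        ]
[487.55487635 -89.15690222  12.        ]
loupe [ 459.67958749 -378.62605166   30.        ]
tin [ 577.94443678 -395.10141669   28.        ]
```

Emit:
send_rows([
  {"rz":0.324,"gripper":-1},
  {"rz":0.324},
  {"rz":0.324},
  {"rz":0.324},
  {"rz":0.324},
  {"rz":0.324},
  {"rz":0.324},
  {"rz":0.324},
  {"rz":0.324},
  {"rz":0.324},
  {"rz":0.324},
])

```text
invalid input at $.motion[0]: expected keys tx, ty, tz, rx, ry, rz, gripper
```

Emit:
send_rows([
  {"tx":-0.041,"ty":0.116},
  {"tx":-0.041,"ty":0.116},
  {"tx":-0.041,"ty":0.116},
  {"tx":-0.041,"ty":0.116},
  {"tx":-0.041,"ty":0.116},
  {"tx":-0.041,"ty":0.116},
  {"tx":-0.041,"ty":0.116},
  {"tx":-0.041,"ty":0.116},
  {"tx":-0.041,"ty":0.116},
  {"tx":-0.041,"ty":0.116},
  {"tx":-0.041,"ty":0.116},
  {"tx":-0.041,"ty":0.116},
])

```text
invalid input at $.motion[0]: expected keys tx, ty, tz, rx, ry, rz, gripper
```

Emit:
send_rows([
  {"tx":0,"ty":0,"tz":0,"rx":0,"ry":0,"rz":0.324,"gripper":-1},
  {"tx":0,"ty":0,"tz":0,"rx":0,"ry":0,"rz":0.324,"gripper":-1},
  {"tx":0,"ty":0,"tz":0,"rx":0,"ry":0,"rz":0.324,"gripper":-1},
  {"tx":0,"ty":0,"tz":0,"rx":0,"ry":0,"rz":0.324,"gripper":-1},
  {"tx":0,"ty":0,"tz":0,"rx":0,"ry":0,"rz":0.324,"gripper":-1},
  {"tx":0,"ty":0,"tz":0,"rx":0,"ry":0,"rz":0.324,"gripper":-1},
  {"tx":0,"ty":0,"tz":0,"rx":0,"ry":0,"rz":0.324,"gripper":-1},
  {"tx":0,"ty":0,"tz":0,"rx":0,"ry":0,"rz":0.324,"gripper":-1},
  {"tx":0,"ty":0,"tz":0,"rx":0,"ry":0,"rz":0.324,"gripper":-1},
  {"tx":0,"ty":0,"tz":0,"rx":0,"ry":0,"rz":0.324,"gripper":-1},
  {"tx":0,"ty":0,"tz":0,"rx":0,"ry":0,"rz":0.324,"gripper":-1},
])

```text
time_s: 1.58
ee_pos: [225.4, 528.9, 213.7]
ee_rot: [180.0, 0.0, 49.7]
force: [-0.2, 0.1, 0.1]
gripper_width: 91.3
gripper_force: 0.0
```

Emit:
send_rows([
  {"tx":-0.041,"ty":0.116,"tz":0,"rx":0,"ry":0,"rz":0,"gripper":-1},
  {"tx":-0.041,"ty":0.116,"tz":0,"rx":0,"ry":0,"rz":0,"gripper":-1},
  {"tx":-0.041,"ty":0.116,"tz":0,"rx":0,"ry":0,"rz":0,"gripper":-1},
  {"tx":-0.041,"ty":0.116,"tz":0,"rx":0,"ry":0,"rz":0,"gripper":-1},
  {"tx":-0.041,"ty":0.116,"tz":0,"rx":0,"ry":0,"rz":0,"gripper":-1},
  {"tx":-0.041,"ty":0.116,"tz":0,"rx":0,"ry":0,"rz":0,"gripper":-1},
  {"tx":-0.041,"ty":0.116,"tz":0,"rx":0,"ry":0,"rz":0,"gripper":-1},
  {"tx":-0.041,"ty":0.116,"tz":0,"rx":0,"ry":0,"rz":0,"gripper":-1},
  {"tx":-0.041,"ty":0.116,"tz":0,"rx":0,"ry":0,"rz":0,"gripper":-1},
  {"tx":-0.041,"ty":0.116,"tz":0,"rx":0,"ry":0,"rz":0,"gripper":-1},
  {"tx":-0.041,"ty":0.116,"tz":0,"rx":0,"ry":0,"rz":0,"gripper":-1},
  {"tx":-0.041,"ty":0.116,"tz":0,"rx":0,"ry":0,"rz":0,"gripper":-1},
])

```text
time_s: 3.08
ee_pos: [601.2, -108.7, 213.8]
ee_rot: [-180.0, -0.0, 50.0]
force: [0.6, 1.0, 0.6]
gripper_width: 91.2
gripper_force: 0.0
```

```bash
python3 - <<'E'
from h import *
s=env.state();print(s['ee_pos'],s['ee_rot'])
F=[]
for i in range(6):
    d=grab('wrist');s=env.state();F.append(s['force'])
print(np.round(F,2),np.mean(F,0),s['ee_pos'],s['time_s']);print(np.round(d['T_tool_cam'],3),d['f'],d['cx'],d['cy'])
cv2.imwrite('pics/w.png',d['frame'][:,:,::-1])
# predicted pixel of my handle ends
T=np.array(d['T_tool_cam']);y=np.radians(s['ee_rot'][2]);R=np.array([[np.cos(y),np.sin(y),0],[np.sin(y),-np.cos(y),0],[0,0,-1]])
for P in([631.7,-101.3,106],[592.7,-149.8,106.5]):
    p=R.T@(np.array(P)-s['ee_pos']);c=T[:3,:3].T@(p-T[:3,3]);th=np.arctan2(np.hypot(*c[:2]),c[2]);print(np.array([d['cx'],d['cy']])+d['f']*th*c[:2]/np.hypot(*c[:2]))
E
```

```text
[ 601.17890997 -108.70485501  213.77097728] [-1.79983578e+02 -1.80567480e-02  4.99781969e+01]
[[ 4.25 -4.61  1.66]
 [ 0.08  0.49  0.01]
 [ 0.09  0.16 -0.13]
 [-0.32  0.29  0.54]
 [-0.35  0.29 -0.71]
 [ 0.29  0.24 -0.11]] [ 0.67356997 -0.52260807  0.20975616] [ 599.74481518 -105.84501414  213.70953738] 3.375
[[  -0.      -0.959   -0.283   80.269]
 [   1.      -0.      -0.       0.704]
 [   0.      -0.283    0.959 -169.615]
 [   0.       0.       0.       1.   ]] 309.70691628693146 319.51287639871083 195.3253743130328
[342.38945504 168.39919167]
[342.35896682 231.54720784]
```

View pics/w.png

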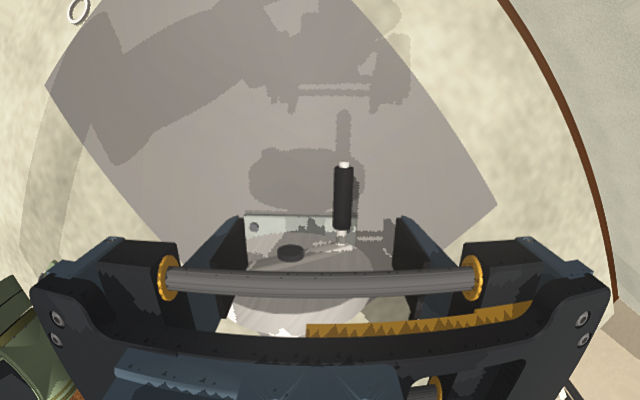

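The wrist view shows the sleeve from (343,167) to (343,230). My triangulated ends predict (342,168) and (342,232), so the handle position and yaw 50 hold. I'll descend and grip.

Emit:
send_rows([
  {"tx":-0.004,"ty":0.044,"tz":0,"rx":0,"ry":0,"rz":0,"gripper":-1},
  {"tx":0,"ty":0,"tz":0.06,"rx":0,"ry":0,"rz":0,"gripper":-1},
  {"tx":0,"ty":0,"tz":0.06,"rx":0,"ry":0,"rz":0,"gripper":-1},
  {"tx":0,"ty":0,"tz":0.06,"rx":0,"ry":0,"rz":0,"gripper":-1},
  {"tx":0,"ty":0,"tz":0.05,"rx":0,"ry":0,"rz":0,"gripper":-1},
  {"tx":0,"ty":0,"tz":0.021,"rx":0,"ry":0,"rz":0,"gripper":-1},
  {"tx":0,"ty":0,"tz":0,"rx":0,"ry":0,"rz":0,"gripper":-1},
])

```text
time_s: 4.25
ee_pos: [615.7, -121.5, 88.5]
ee_rot: [-180.0, 0.0, 50.1]
force: [-0.6, -1.0, 0.3]
gripper_width: 91.4
gripper_force: 0.0
```

Emit:
send_rows([
  {"tx":0,"ty":0,"tz":0,"rx":0,"ry":0,"rz":0,"gripper":1},
  {"tx":0,"ty":0,"tz":0,"rx":0,"ry":0,"rz":0,"gripper":1},
  {"tx":0,"ty":0,"tz":0,"rx":0,"ry":0,"rz":0,"gripper":1},
  {"tx":0,"ty":0,"tz":0,"rx":0,"ry":0,"rz":0,"gripper":1},
  {"tx":0,"ty":0,"tz":0,"rx":0,"ry":0,"rz":0,"gripper":1},
  {"tx":0,"ty":0,"tz":0,"rx":0,"ry":0,"rz":0,"gripper":1},
], grip_force=30)

```text
time_s: 5.0
ee_pos: [616.0, -122.5, 88.4]
ee_rot: [-180.0, -0.0, 50.0]
force: [-0.5, -0.2, -0.0]
gripper_width: 34.3
gripper_force: 0.0
```

Emit:
send_rows([
  {"tx":0,"ty":0,"tz":0,"rx":0,"ry":0,"rz":0,"gripper":1},
  {"tx":0,"ty":0,"tz":0,"rx":0,"ry":0,"rz":0,"gripper":1},
  {"tx":0,"ty":0,"tz":0,"rx":0,"ry":0,"rz":0,"gripper":1},
  {"tx":0,"ty":0,"tz":0,"rx":0,"ry":0,"rz":0,"gripper":1},
])

```text
time_s: 5.5
ee_pos: [615.3, -122.0, 88.4]
ee_rot: [-179.9, 0.0, 50.0]
force: [-3.1, 2.3, 1.8]
gripper_width: 17.4
gripper_force: 30.0
```

```bash
cat > log.py <<'E'
from h import *
import json,sys
n=int(sys.argv[1]) if len(sys.argv)>1 else 2
u=np.array([.643,.766,0]);x=np.array([.766,-.643,0]);C=np.array([575.4,-95.5,135.])
F=[];P=[]
s=env.state();F.append(s['force']);P.append(s['ee_pos'])
for i in range(n):
    env.grab_frame('wrist');s=env.state();F.append(s['force']);P.append(s['ee_pos'])
P=np.array(P);F=np.array(F)
p=P[-1]+[0,0,19]-C;l=[p@x,p[2]];f=F@np.c_[x,[0,0,1]]
ph=np.arctan2(l[1],l[0])
t=np.array([-np.sin(ph),np.cos(ph)]);r=np.array([np.cos(ph),np.sin(ph)])
print('t',s['time_s'],'lat,z',np.round(l,1),'u',round(p@u,1),'R',round(np.hypot(*l),1),'phi',round(np.degrees(ph),1),'ft',np.round(f@t,2),'fr',np.round(f@r,2),'w',round(s['gripper_width'],1),round(s['gripper_force'],1),'fu',np.round((F@u)[-1],1))
open('log.txt','a').write(json.dumps([np.degrees(ph),(f@t).tolist(),(f@r).tolist(),l])+'\n')
E
python3 log.py 4
```

```text
t 5.7 lat,z [ 47.7 -27.6] u 5.4 R 55.1 phi -30.1 ft [-0.43 -0.97 -0.17 -0.27 -0.25] fr [-4.25 -4.67 -5.62 -5.57 -6.15] w 17.4 30.0 fu 1.3
```

```bash
python3 - <<'E'
import numpy as np
a=np.radians(np.arange(-30,331,10));y=55*np.cos(a)/500;z=-55*np.sin(a)/500
for i in range(0,36,3):print(int(np.degrees(a[i])+.1*np.sign(a[i])),np.round(np.c_[np.diff(y),np.diff(z)][i:i+3],4).tolist())
E
```

```text
-30 [[0.0081, -0.0174], [0.005, -0.0185], [0.0017, -0.0191]]
0 [[-0.0017, -0.0191], [-0.005, -0.0185], [-0.0081, -0.0174]]
30 [[-0.011, -0.0157], [-0.0136, -0.0136], [-0.0157, -0.011]]
60 [[-0.0174, -0.0081], [-0.0185, -0.005], [-0.0191, -0.0017]]
90 [[-0.0191, 0.0017], [-0.0185, 0.005], [-0.0174, 0.0081]]
120 [[-0.0157, 0.011], [-0.0136, 0.0136], [-0.011, 0.0157]]
150 [[-0.0081, 0.0174], [-0.005, 0.0185], [-0.0017, 0.0191]]
180 [[0.0017, 0.0191], [0.005, 0.0185], [0.0081, 0.0174]]
210 [[0.011, 0.0157], [0.0136, 0.0136], [0.0157, 0.011]]
240 [[0.0174, 0.0081], [0.0185, 0.005], [0.0191, 0.0017]]
270 [[0.0191, -0.0017], [0.0185, -0.005], [0.0174, -0.0081]]
300 [[0.0157, -0.011], [0.0136, -0.0136], [0.011, -0.0157]]
```

Emit:
send_rows([
  {"tx":0,"ty":0.0081,"tz":-0.0174,"rx":0,"ry":0,"rz":0,"gripper":1},
  {"tx":0,"ty":0.005,"tz":-0.0185,"rx":0,"ry":0,"rz":0,"gripper":1},
  {"tx":0,"ty":0.0017,"tz":-0.0191,"rx":0,"ry":0,"rz":0,"gripper":1},
])

```text
time_s: 6.08
ee_pos: [621.0, -126.9, 115.9]
ee_rot: [-179.8, 0.0, 50.0]
force: [-4.5, 4.0, -1.1]
gripper_width: 17.2
gripper_force: 30.0
```

```bash
python3 log.py 4
```

```text
t 6.275 lat,z [55.2  1. ] u 5.3 R 55.2 phi 1.1 ft [-1.    0.42  5.48  4.48  5.61] fr [-6.04 -7.33 -7.85 -7.24 -6.65] w 17.4 30.0 fu 0.2
```

```bash
python3 - <<'E'
import numpy as np
a=np.radians(np.arange(0,361,5));y=55*np.cos(a)/500;z=-55*np.sin(a)/500
D=np.round(np.c_[np.diff(y),np.diff(z)],4)
for i in range(0,72,4):print(i*5,D[i:i+4].tolist())
E
```

```text
0 [[-0.0004, -0.0096], [-0.0013, -0.0095], [-0.0021, -0.0094], [-0.0029, -0.0092]]
20 [[-0.0037, -0.0089], [-0.0044, -0.0085], [-0.0052, -0.0081], [-0.0058, -0.0076]]
40 [[-0.0065, -0.0071], [-0.0071, -0.0065], [-0.0076, -0.0058], [-0.0081, -0.0052]]
60 [[-0.0085, -0.0044], [-0.0089, -0.0037], [-0.0092, -0.0029], [-0.0094, -0.0021]]
80 [[-0.0095, -0.0013], [-0.0096, -0.0004], [-0.0096, 0.0004], [-0.0095, 0.0013]]
100 [[-0.0094, 0.0021], [-0.0092, 0.0029], [-0.0089, 0.0037], [-0.0085, 0.0044]]
120 [[-0.0081, 0.0052], [-0.0076, 0.0058], [-0.0071, 0.0065], [-0.0065, 0.0071]]
140 [[-0.0058, 0.0076], [-0.0052, 0.0081], [-0.0044, 0.0085], [-0.0037, 0.0089]]
160 [[-0.0029, 0.0092], [-0.0021, 0.0094], [-0.0013, 0.0095], [-0.0004, 0.0096]]
180 [[0.0004, 0.0096], [0.0013, 0.0095], [0.0021, 0.0094], [0.0029, 0.0092]]
200 [[0.0037, 0.0089], [0.0044, 0.0085], [0.0052, 0.0081], [0.0058, 0.0076]]
220 [[0.0065, 0.0071], [0.0071, 0.0065], [0.0076, 0.0058], [0.0081, 0.0052]]
240 [[0.0085, 0.0044], [0.0089, 0.0037], [0.0092, 0.0029], [0.0094, 0.0021]]
260 [[0.0095, 0.0013], [0.0096, 0.0004], [0.0096, -0.0004], [0.0095, -0.0013]]
280 [[0.0094, -0.0021], [0.0092, -0.0029], [0.0089, -0.0037], [0.0085, -0.0044]]
300 [[0.0081, -0.0052], [0.0076, -0.0058], [0.0071, -0.0065], [0.0065, -0.0071]]
320 [[0.0058, -0.0076], [0.0052, -0.0081], [0.0044, -0.0085], [0.0037, -0.0089]]
340 [[0.0029, -0.0092], [0.0021, -0.0094], [0.0013, -0.0095], [0.0004, -0.0096]]
```

Emit:
send_rows([
  {"tx":0,"ty":-0.0004,"tz":-0.0096,"rx":0,"ry":0,"rz":0,"gripper":1},
  {"tx":0,"ty":-0.0013,"tz":-0.0095,"rx":0,"ry":0,"rz":0,"gripper":1},
  {"tx":0,"ty":-0.0021,"tz":-0.0094,"rx":0,"ry":0,"rz":0,"gripper":1},
  {"tx":0,"ty":-0.0029,"tz":-0.0092,"rx":0,"ry":0,"rz":0,"gripper":1},
])

```text
time_s: 6.78
ee_pos: [618.6, -124.9, 134.5]
ee_rot: [-179.9, 0.0, 50.0]
force: [-3.3, 3.7, -3.9]
gripper_width: 17.1
gripper_force: 30.0
```

Emit:
send_rows([
  {"tx":0,"ty":-0.0037,"tz":-0.0089,"rx":0,"ry":0,"rz":0,"gripper":1},
  {"tx":0,"ty":-0.0044,"tz":-0.0085,"rx":0,"ry":0,"rz":0,"gripper":1},
  {"tx":0,"ty":-0.0052,"tz":-0.0081,"rx":0,"ry":0,"rz":0,"gripper":1},
  {"tx":0,"ty":-0.0058,"tz":-0.0076,"rx":0,"ry":0,"rz":0,"gripper":1},
])

```text
time_s: 7.28
ee_pos: [611.5, -118.8, 151.2]
ee_rot: [-180.0, 0.0, 50.0]
force: [-2.5, 3.6, -6.4]
gripper_width: 17.6
gripper_force: 30.0
```

Emit:
send_rows([
  {"tx":0,"ty":-0.0065,"tz":-0.0071,"rx":0,"ry":0,"rz":0,"gripper":1},
  {"tx":0,"ty":-0.0071,"tz":-0.0065,"rx":0,"ry":0,"rz":0,"gripper":1},
  {"tx":0,"ty":-0.0076,"tz":-0.0058,"rx":0,"ry":0,"rz":0,"gripper":1},
  {"tx":0,"ty":-0.0081,"tz":-0.0052,"rx":0,"ry":0,"rz":0,"gripper":1},
])

```text
time_s: 7.78
ee_pos: [600.7, -109.5, 163.6]
ee_rot: [180.0, -0.0, 50.0]
force: [-0.7, 3.2, -9.7]
gripper_width: 17.3
gripper_force: 30.0
```

Emit:
send_rows([
  {"tx":0,"ty":-0.0085,"tz":-0.0044,"rx":0,"ry":0,"rz":0,"gripper":1},
  {"tx":0,"ty":-0.0089,"tz":-0.0037,"rx":0,"ry":0,"rz":0,"gripper":1},
  {"tx":0,"ty":-0.0092,"tz":-0.0029,"rx":0,"ry":0,"rz":0,"gripper":1},
  {"tx":0,"ty":-0.0094,"tz":-0.0021,"rx":0,"ry":0,"rz":0,"gripper":1},
])

```text
time_s: 8.28
ee_pos: [587.5, -98.1, 170.4]
ee_rot: [179.9, -0.1, 50.0]
force: [2.8, 1.7, -12.3]
gripper_width: 17.6
gripper_force: 30.0
```

Emit:
send_rows([
  {"tx":0,"ty":-0.0095,"tz":-0.0013,"rx":0,"ry":0,"rz":0,"gripper":1},
  {"tx":0,"ty":-0.0096,"tz":-0.0004,"rx":0,"ry":0,"rz":0,"gripper":1},
  {"tx":0,"ty":-0.0096,"tz":0.0004,"rx":0,"ry":0,"rz":0,"gripper":1},
  {"tx":0,"ty":-0.0095,"tz":0.0013,"rx":0,"ry":0,"rz":0,"gripper":1},
])

```text
time_s: 8.78
ee_pos: [574.1, -86.4, 171.1]
ee_rot: [179.7, -0.1, 50.0]
force: [7.0, -0.5, -10.9]
gripper_width: 17.7
gripper_force: 29.9
```

Emit:
send_rows([
  {"tx":0,"ty":-0.0094,"tz":0.0021,"rx":0,"ry":0,"rz":0,"gripper":1},
  {"tx":0,"ty":-0.0092,"tz":0.0029,"rx":0,"ry":0,"rz":0,"gripper":1},
  {"tx":0,"ty":-0.0089,"tz":0.0037,"rx":0,"ry":0,"rz":0,"gripper":1},
  {"tx":0,"ty":-0.0085,"tz":0.0044,"rx":0,"ry":0,"rz":0,"gripper":1},
])

```text
time_s: 9.28
ee_pos: [562.1, -75.8, 166.3]
ee_rot: [179.4, -0.2, 50.0]
force: [7.4, -1.6, -3.3]
gripper_width: 17.2
gripper_force: 29.9
```

Emit:
send_rows([
  {"tx":0,"ty":-0.0081,"tz":0.0052,"rx":0,"ry":0,"rz":0,"gripper":1},
  {"tx":0,"ty":-0.0076,"tz":0.0058,"rx":0,"ry":0,"rz":0,"gripper":1},
  {"tx":0,"ty":-0.0071,"tz":0.0065,"rx":0,"ry":0,"rz":0,"gripper":1},
  {"tx":0,"ty":-0.0065,"tz":0.0071,"rx":0,"ry":0,"rz":0,"gripper":1},
])

```text
time_s: 9.78
ee_pos: [550.4, -65.4, 155.2]
ee_rot: [179.5, -0.3, 50.0]
force: [4.0, 1.4, 6.7]
gripper_width: 17.3
gripper_force: 30.0
```

Emit:
send_rows([
  {"tx":0,"ty":-0.0058,"tz":0.0076,"rx":0,"ry":0,"rz":0,"gripper":1},
  {"tx":0,"ty":-0.0052,"tz":0.0081,"rx":0,"ry":0,"rz":0,"gripper":1},
  {"tx":0,"ty":-0.0044,"tz":0.0085,"rx":0,"ry":0,"rz":0,"gripper":1},
  {"tx":0,"ty":-0.0037,"tz":0.0089,"rx":0,"ry":0,"rz":0,"gripper":1},
])

```text
time_s: 10.28
ee_pos: [541.5, -57.7, 138.1]
ee_rot: [179.8, -0.3, 50.0]
force: [1.0, 4.8, 7.5]
gripper_width: 17.2
gripper_force: 30.0
```

Emit:
send_rows([
  {"tx":0,"ty":-0.0029,"tz":0.0092,"rx":0,"ry":0,"rz":0,"gripper":1},
  {"tx":0,"ty":-0.0021,"tz":0.0094,"rx":0,"ry":0,"rz":0,"gripper":1},
  {"tx":0,"ty":-0.0013,"tz":0.0095,"rx":0,"ry":0,"rz":0,"gripper":1},
  {"tx":0,"ty":-0.0004,"tz":0.0096,"rx":0,"ry":0,"rz":0,"gripper":1},
])

```text
time_s: 10.78
ee_pos: [538.0, -54.7, 118.5]
ee_rot: [180.0, -0.2, 50.0]
force: [1.5, 7.2, 5.3]
gripper_width: 17.4
gripper_force: 30.0
```

Emit:
send_rows([
  {"tx":0,"ty":0.0004,"tz":0.0096,"rx":0,"ry":0,"rz":0,"gripper":1},
  {"tx":0,"ty":0.0013,"tz":0.0095,"rx":0,"ry":0,"rz":0,"gripper":1},
  {"tx":0,"ty":0.0021,"tz":0.0094,"rx":0,"ry":0,"rz":0,"gripper":1},
  {"tx":0,"ty":0.0029,"tz":0.0092,"rx":0,"ry":0,"rz":0,"gripper":1},
])

```text
time_s: 11.28
ee_pos: [539.9, -56.5, 99.1]
ee_rot: [-179.9, -0.2, 49.9]
force: [-0.6, 8.9, 3.4]
gripper_width: 17.3
gripper_force: 30.0
```

Emit:
send_rows([
  {"tx":0,"ty":0.0037,"tz":0.0089,"rx":0,"ry":0,"rz":0,"gripper":1},
  {"tx":0,"ty":0.0044,"tz":0.0085,"rx":0,"ry":0,"rz":0,"gripper":1},
  {"tx":0,"ty":0.0052,"tz":0.0081,"rx":0,"ry":0,"rz":0,"gripper":1},
  {"tx":0,"ty":0.0058,"tz":0.0076,"rx":0,"ry":0,"rz":0,"gripper":1},
])

```text
time_s: 11.78
ee_pos: [546.8, -62.5, 81.9]
ee_rot: [-179.8, -0.2, 49.9]
force: [0.1, 8.4, 2.1]
gripper_width: 17.3
gripper_force: 30.0
```

Emit:
send_rows([
  {"tx":0,"ty":0.0065,"tz":0.0071,"rx":0,"ry":0,"rz":0,"gripper":1},
  {"tx":0,"ty":0.0071,"tz":0.0065,"rx":0,"ry":0,"rz":0,"gripper":1},
  {"tx":0,"ty":0.0076,"tz":0.0058,"rx":0,"ry":0,"rz":0,"gripper":1},
  {"tx":0,"ty":0.0081,"tz":0.0052,"rx":0,"ry":0,"rz":0,"gripper":1},
])

```text
time_s: 12.28
ee_pos: [557.6, -71.9, 69.2]
ee_rot: [-179.8, -0.1, 49.9]
force: [0.1, 7.8, -0.5]
gripper_width: 17.2
gripper_force: 30.0
```

Emit:
send_rows([
  {"tx":0,"ty":0.0085,"tz":0.0044,"rx":0,"ry":0,"rz":0,"gripper":1},
  {"tx":0,"ty":0.0089,"tz":0.0037,"rx":0,"ry":0,"rz":0,"gripper":1},
  {"tx":0,"ty":0.0092,"tz":0.0029,"rx":0,"ry":0,"rz":0,"gripper":1},
  {"tx":0,"ty":0.0094,"tz":0.0021,"rx":0,"ry":0,"rz":0,"gripper":1},
])

```text
time_s: 12.78
ee_pos: [571.3, -83.7, 62.2]
ee_rot: [-179.8, -0.1, 49.9]
force: [1.6, 6.1, -3.5]
gripper_width: 17.5
gripper_force: 30.0
```

Emit:
send_rows([
  {"tx":0,"ty":0.0095,"tz":0.0013,"rx":0,"ry":0,"rz":0,"gripper":1},
  {"tx":0,"ty":0.0096,"tz":0.0004,"rx":0,"ry":0,"rz":0,"gripper":1},
  {"tx":0,"ty":0.0096,"tz":-0.0004,"rx":0,"ry":0,"rz":0,"gripper":1},
  {"tx":0,"ty":0.0095,"tz":-0.0013,"rx":0,"ry":0,"rz":0,"gripper":1},
])

```text
time_s: 13.28
ee_pos: [586.3, -96.7, 61.9]
ee_rot: [-179.9, -0.0, 50.0]
force: [2.5, 4.7, -5.4]
gripper_width: 17.0
gripper_force: 30.0
```

Emit:
send_rows([
  {"tx":0,"ty":0.0094,"tz":-0.0021,"rx":0,"ry":0,"rz":0,"gripper":1},
  {"tx":0,"ty":0.0092,"tz":-0.0029,"rx":0,"ry":0,"rz":0,"gripper":1},
  {"tx":0,"ty":0.0089,"tz":-0.0037,"rx":0,"ry":0,"rz":0,"gripper":1},
  {"tx":0,"ty":0.0085,"tz":-0.0044,"rx":0,"ry":0,"rz":0,"gripper":1},
])

```text
time_s: 13.78
ee_pos: [601.0, -109.6, 69.0]
ee_rot: [180.0, -0.0, 50.0]
force: [0.9, 4.8, 1.3]
gripper_width: 17.6
gripper_force: 30.0
```

Emit:
send_rows([
  {"tx":0,"ty":0.0081,"tz":-0.0052,"rx":0,"ry":0,"rz":0,"gripper":1},
  {"tx":0,"ty":0.0076,"tz":-0.0058,"rx":0,"ry":0,"rz":0,"gripper":1},
  {"tx":0,"ty":0.0071,"tz":-0.0065,"rx":0,"ry":0,"rz":0,"gripper":1},
  {"tx":0,"ty":0.0065,"tz":-0.0071,"rx":0,"ry":0,"rz":0,"gripper":1},
])

```text
time_s: 14.28
ee_pos: [611.5, -118.8, 81.1]
ee_rot: [-179.9, 0.0, 50.0]
force: [-0.5, 6.2, 0.9]
gripper_width: 17.5
gripper_force: 30.0
```

Emit:
send_rows([
  {"tx":0,"ty":0.0058,"tz":-0.0076,"rx":0,"ry":0,"rz":0,"gripper":1},
  {"tx":0,"ty":0.0052,"tz":-0.0081,"rx":0,"ry":0,"rz":0,"gripper":1},
  {"tx":0,"ty":0.0044,"tz":-0.0085,"rx":0,"ry":0,"rz":0,"gripper":1},
  {"tx":0,"ty":0.0037,"tz":-0.0089,"rx":0,"ry":0,"rz":0,"gripper":1},
])

```text
time_s: 14.78
ee_pos: [618.4, -124.8, 97.3]
ee_rot: [-179.9, 0.0, 50.0]
force: [-0.6, 5.5, 0.2]
gripper_width: 17.5
gripper_force: 30.0
```

Emit:
send_rows([
  {"tx":0,"ty":0.0029,"tz":-0.0092,"rx":0,"ry":0,"rz":0,"gripper":1},
  {"tx":0,"ty":0.0021,"tz":-0.0094,"rx":0,"ry":0,"rz":0,"gripper":1},
  {"tx":0,"ty":0.0013,"tz":-0.0095,"rx":0,"ry":0,"rz":0,"gripper":1},
  {"tx":0,"ty":0.0004,"tz":-0.0096,"rx":0,"ry":0,"rz":0,"gripper":1},
])

```text
time_s: 15.28
ee_pos: [620.9, -127.0, 115.9]
ee_rot: [-179.9, 0.0, 50.0]
force: [-0.0, 6.3, -1.4]
gripper_width: 17.2
gripper_force: 30.0
```

```bash
cat > fit.py <<'E'
import numpy as np
D=np.array([l.split() for l in '''618.6 -124.9 134.5 -3.3 3.7 -3.9
611.5 -118.8 151.2 -2.5 3.6 -6.4
600.7 -109.5 163.6 -.7 3.2 -9.7
587.5 -98.1 170.4 2.8 1.7 -12.3
574.1 -86.4 171.1 7 -.5 -10.9
562.1 -75.8 166.3 7.4 -1.6 -3.3
550.4 -65.4 155.2 4 1.4 6.7
541.5 -57.7 138.1 1 4.8 7.5
538 -54.7 118.5 1.5 7.2 5.3
539.9 -56.5 99.1 -.6 8.9 3.4
546.8 -62.5 81.9 .1 8.4 2.1
557.6 -71.9 69.2 .1 7.8 -.5
571.3 -83.7 62.2 1.6 6.1 -3.5
586.3 -96.7 61.9 2.5 4.7 -5.4
601 -109.6 69 .9 4.8 1.3
611.5 -118.8 81.1 -.5 6.2 .9
618.4 -124.8 97.3 -.6 5.5 .2
620.9 -127 115.9 0 6.3 -1.4'''.split('\n')],float)
x=np.array([.766,-.643,0]);q=np.c_[D[:,:3]@x,D[:,2]+19];f=np.c_[D[:,3:]@x,D[:,5]]
s=np.linalg.lstsq(np.c_[2*q,np.ones(len(q))],(q**2).sum(1),rcond=None)[0];c=s[:2];print('c',c,'expected',np.array([575.4,-95.5,0])@x,'R',np.sqrt(s[2]+c@c))
for c in (c,[502.2,135.]):
    p=q-c;ph=np.arctan2(p[:,1],p[:,0]);t=np.c_[-np.sin(ph),np.cos(ph)];ft=(f*t).sum(1);fr=(f*np.c_[np.cos(ph),np.sin(ph)]).sum(1)
    M=np.c_[np.ones(len(ft)),np.cos(ph),np.sin(ph)];k=np.linalg.lstsq(M,ft,rcond=None)[0]
    print(np.round(np.c_[np.degrees(ph),ft,fr,ft-M@k],1).tolist() if c is not None else '')
    A=np.hypot(k[1],k[2]);d=np.degrees(np.arctan2(k[2],k[1]))
    # heavy at phi+a pulls ft=-A cos(phi+a)  -> max ft at phi+a=180
    print('fric',k[0]*.055,'A Nm',A*.055,'handle phi at max ft',d,'-> handle phi with heavy down',d+90)
E
python3 fit.py
```

```text
c [502.28148508 135.21406042] expected 502.1629 R 55.09908553502453
[[19.4, -2.0, -5.9, -0.3], [39.5, -2.3, -7.3, 0.1], [59.2, -2.7, -9.7, 0.3], [78.7, -3.4, -11.9, 0.4], [97.2, -4.3, -11.5, 0.2], [114.6, -4.7, -5.8, 0.3], [134.7, -6.3, 3.2, -0.8], [156.5, -6.0, 5.1, -0.3], [177.6, -5.2, 3.7, 0.3], [-161.9, -5.2, 4.8, -0.1], [-141.6, -5.0, 2.9, -0.5], [-121.6, -3.9, 3.0, -0.2], [-101.4, -2.0, 4.0, 1.0], [-80.6, -2.0, 5.1, 0.2], [-58.8, -1.4, -2.4, 0.2], [-39.6, -2.1, -3.9, -0.8], [-20.1, -1.2, -3.8, -0.0], [-0.3, -1.4, -4.0, -0.1]]
fric -0.18656606536352402 A Nm 0.12328088267801998 handle phi at max ft -22.212113975838946 -> handle phi with heavy down 67.78788602416105
[[19.6, -2.0, -5.9, -0.3], [39.6, -2.2, -7.3, 0.1], [59.2, -2.7, -9.7, 0.3], [78.7, -3.4, -11.9, 0.4], [97.1, -4.3, -11.5, 0.2], [114.5, -4.7, -5.8, 0.3], [134.5, -6.2, 3.3, -0.8], [156.3, -5.9, 5.1, -0.3], [177.4, -5.1, 3.7, 0.4], [-162.1, -5.1, 4.8, -0.0], [-141.7, -4.9, 2.9, -0.5], [-121.6, -3.9, 3.0, -0.2], [-101.3, -2.0, 4.0, 1.0], [-80.5, -2.0, 5.1, 0.2], [-58.6, -1.4, -2.4, 0.2], [-39.3, -2.1, -4.0, -0.8], [-19.9, -1.2, -3.8, -0.0], [-0.1, -1.4, -4.0, -0.1]]
fric -0.18623214920381762 A Nm 0.1234810197179542 handle phi at max ft -22.27716246612959 -> handle phi with heavy down 67.7228375338704
```

The fit matches the stated friction (0.187 N m, against 0.19). The heavy side is down at handle angle of about 68°. I'll turn back to that angle the other way to cross-check.

Emit:
send_rows([
  {"tx":0,"ty":-0.0004,"tz":0.0096,"rx":0,"ry":0,"rz":0,"gripper":1},
  {"tx":0,"ty":-0.0013,"tz":0.0095,"rx":0,"ry":0,"rz":0,"gripper":1},
  {"tx":0,"ty":-0.0021,"tz":0.0094,"rx":0,"ry":0,"rz":0,"gripper":1},
  {"tx":0,"ty":-0.0029,"tz":0.0092,"rx":0,"ry":0,"rz":0,"gripper":1},
])

```text
time_s: 15.78
ee_pos: [618.9, -125.2, 98.8]
ee_rot: [180.0, -0.0, 50.0]
force: [-2.3, 5.6, 8.5]
gripper_width: 17.7
gripper_force: 30.0
```

Emit:
send_rows([
  {"tx":0,"ty":-0.0037,"tz":0.0089,"rx":0,"ry":0,"rz":0,"gripper":1},
  {"tx":0,"ty":-0.0044,"tz":0.0085,"rx":0,"ry":0,"rz":0,"gripper":1},
  {"tx":0,"ty":-0.0052,"tz":0.0081,"rx":0,"ry":0,"rz":0,"gripper":1},
  {"tx":0,"ty":-0.0058,"tz":0.0076,"rx":0,"ry":0,"rz":0,"gripper":1},
])

```text
time_s: 16.27
ee_pos: [612.7, -119.8, 82.9]
ee_rot: [179.8, -0.0, 50.0]
force: [-1.0, 3.1, 9.5]
gripper_width: 17.6
gripper_force: 30.0
```

Emit:
send_rows([
  {"tx":0,"ty":-0.0065,"tz":0.0071,"rx":0,"ry":0,"rz":0,"gripper":1},
  {"tx":0,"ty":-0.0071,"tz":0.0065,"rx":0,"ry":0,"rz":0,"gripper":1},
  {"tx":0,"ty":-0.0076,"tz":0.0058,"rx":0,"ry":0,"rz":0,"gripper":1},
  {"tx":0,"ty":-0.0081,"tz":0.0052,"rx":0,"ry":0,"rz":0,"gripper":1},
])

```text
time_s: 16.77
ee_pos: [603.3, -111.6, 70.9]
ee_rot: [179.5, -0.1, 50.1]
force: [2.4, -0.6, 6.3]
gripper_width: 17.1
gripper_force: 30.0
```

Emit:
send_rows([
  {"tx":0,"ty":-0.0085,"tz":0.0044,"rx":0,"ry":0,"rz":0,"gripper":1},
  {"tx":0,"ty":-0.0089,"tz":0.0037,"rx":0,"ry":0,"rz":0,"gripper":1},
  {"tx":0,"ty":-0.0092,"tz":0.0029,"rx":0,"ry":0,"rz":0,"gripper":1},
  {"tx":0,"ty":-0.0094,"tz":0.0021,"rx":0,"ry":0,"rz":0,"gripper":1},
])

```text
time_s: 17.27
ee_pos: [588.4, -98.6, 62.3]
ee_rot: [179.8, -0.1, 50.0]
force: [5.0, -0.3, 1.7]
gripper_width: 17.4
gripper_force: 30.0
```

Emit:
send_rows([
  {"tx":0,"ty":-0.0095,"tz":0.0013,"rx":0,"ry":0,"rz":0,"gripper":1},
  {"tx":0,"ty":-0.0096,"tz":0.0004,"rx":0,"ry":0,"rz":0,"gripper":1},
  {"tx":0,"ty":-0.0096,"tz":-0.0004,"rx":0,"ry":0,"rz":0,"gripper":1},
  {"tx":0,"ty":-0.0095,"tz":-0.0013,"rx":0,"ry":0,"rz":0,"gripper":1},
])

```text
time_s: 17.77
ee_pos: [573.4, -85.6, 61.6]
ee_rot: [179.9, -0.1, 50.0]
force: [6.9, 1.2, -1.6]
gripper_width: 17.4
gripper_force: 30.0
```

Emit:
send_rows([
  {"tx":0,"ty":-0.0094,"tz":-0.0021,"rx":0,"ry":0,"rz":0,"gripper":1},
  {"tx":0,"ty":-0.0092,"tz":-0.0029,"rx":0,"ry":0,"rz":0,"gripper":1},
  {"tx":0,"ty":-0.0089,"tz":-0.0037,"rx":0,"ry":0,"rz":0,"gripper":1},
  {"tx":0,"ty":-0.0085,"tz":-0.0044,"rx":0,"ry":0,"rz":0,"gripper":1},
])

```text
time_s: 18.27
ee_pos: [559.3, -73.4, 67.9]
ee_rot: [180.0, -0.1, 50.0]
force: [6.7, 3.8, -3.5]
gripper_width: 17.3
gripper_force: 29.9
```

Emit:
send_rows([
  {"tx":0,"ty":-0.0081,"tz":-0.0052,"rx":0,"ry":0,"rz":0,"gripper":1},
  {"tx":0,"ty":-0.0076,"tz":-0.0058,"rx":0,"ry":0,"rz":0,"gripper":1},
  {"tx":0,"ty":-0.0071,"tz":-0.0065,"rx":0,"ry":0,"rz":0,"gripper":1},
  {"tx":0,"ty":-0.0065,"tz":-0.0071,"rx":0,"ry":0,"rz":0,"gripper":1},
])

```text
time_s: 18.77
ee_pos: [547.8, -63.5, 80.1]
ee_rot: [-180.0, -0.1, 50.0]
force: [6.0, 3.7, -2.3]
gripper_width: 17.2
gripper_force: 29.9
```

Emit:
send_rows([
  {"tx":0,"ty":-0.0058,"tz":-0.0076,"rx":0,"ry":0,"rz":0,"gripper":1},
  {"tx":0,"ty":-0.0052,"tz":-0.0081,"rx":0,"ry":0,"rz":0,"gripper":1},
  {"tx":0,"ty":-0.0044,"tz":-0.0085,"rx":0,"ry":0,"rz":0,"gripper":1},
  {"tx":0,"ty":-0.0037,"tz":-0.0089,"rx":0,"ry":0,"rz":0,"gripper":1},
])

```text
time_s: 19.27
ee_pos: [540.4, -57.0, 96.7]
ee_rot: [-179.9, -0.2, 50.0]
force: [5.6, 6.1, -1.2]
gripper_width: 17.4
gripper_force: 29.9
```

Emit:
send_rows([
  {"tx":0,"ty":-0.0029,"tz":-0.0092,"rx":0,"ry":0,"rz":0,"gripper":1},
  {"tx":0,"ty":-0.0021,"tz":-0.0094,"rx":0,"ry":0,"rz":0,"gripper":1},
  {"tx":0,"ty":-0.0013,"tz":-0.0095,"rx":0,"ry":0,"rz":0,"gripper":1},
  {"tx":0,"ty":-0.0004,"tz":-0.0096,"rx":0,"ry":0,"rz":0,"gripper":1},
])

```text
time_s: 19.77
ee_pos: [537.7, -54.7, 115.5]
ee_rot: [-179.9, -0.2, 50.0]
force: [5.7, 6.4, -2.2]
gripper_width: 17.3
gripper_force: 29.9
```

Emit:
send_rows([
  {"tx":0,"ty":0.0004,"tz":-0.0096,"rx":0,"ry":0,"rz":0,"gripper":1},
  {"tx":0,"ty":0.0013,"tz":-0.0095,"rx":0,"ry":0,"rz":0,"gripper":1},
  {"tx":0,"ty":0.0021,"tz":-0.0094,"rx":0,"ry":0,"rz":0,"gripper":1},
  {"tx":0,"ty":0.0029,"tz":-0.0092,"rx":0,"ry":0,"rz":0,"gripper":1},
])

```text
time_s: 20.27
ee_pos: [540.0, -56.7, 134.3]
ee_rot: [-179.9, -0.2, 50.0]
force: [4.3, 6.8, -0.3]
gripper_width: 17.1
gripper_force: 29.9
```

Emit:
send_rows([
  {"tx":0,"ty":0.0037,"tz":-0.0089,"rx":0,"ry":0,"rz":0,"gripper":1},
  {"tx":0,"ty":0.0044,"tz":-0.0085,"rx":0,"ry":0,"rz":0,"gripper":1},
  {"tx":0,"ty":0.0052,"tz":-0.0081,"rx":0,"ry":0,"rz":0,"gripper":1},
  {"tx":0,"ty":0.0058,"tz":-0.0076,"rx":0,"ry":0,"rz":0,"gripper":1},
])

```text
time_s: 20.78
ee_pos: [546.9, -62.7, 150.7]
ee_rot: [-179.8, -0.1, 50.0]
force: [3.4, 5.9, 0.5]
gripper_width: 17.3
gripper_force: 29.9
```

Emit:
send_rows([
  {"tx":0,"ty":0.0065,"tz":-0.0071,"rx":0,"ry":0,"rz":0,"gripper":1},
  {"tx":0,"ty":0.0071,"tz":-0.0065,"rx":0,"ry":0,"rz":0,"gripper":1},
  {"tx":0,"ty":0.0076,"tz":-0.0058,"rx":0,"ry":0,"rz":0,"gripper":1},
  {"tx":0,"ty":0.0081,"tz":-0.0052,"rx":0,"ry":0,"rz":0,"gripper":1},
])

```text
time_s: 21.28
ee_pos: [557.6, -72.0, 163.1]
ee_rot: [-179.7, -0.1, 50.0]
force: [3.1, 6.3, 0.6]
gripper_width: 17.1
gripper_force: 30.0
```

Emit:
send_rows([
  {"tx":0,"ty":0.0085,"tz":-0.0044,"rx":0,"ry":0,"rz":0,"gripper":1},
  {"tx":0,"ty":0.0089,"tz":-0.0037,"rx":0,"ry":0,"rz":0,"gripper":1},
  {"tx":0,"ty":0.0092,"tz":-0.0029,"rx":0,"ry":0,"rz":0,"gripper":1},
  {"tx":0,"ty":0.0094,"tz":-0.0021,"rx":0,"ry":0,"rz":0,"gripper":1},
])

```text
time_s: 21.78
ee_pos: [571.3, -83.7, 170.0]
ee_rot: [-179.8, -0.1, 50.0]
force: [2.5, 6.9, 3.1]
gripper_width: 17.3
gripper_force: 30.0
```

Emit:
send_rows([
  {"tx":0,"ty":0.0095,"tz":-0.0013,"rx":0,"ry":0,"rz":0,"gripper":1},
  {"tx":0,"ty":0.0096,"tz":-0.0004,"rx":0,"ry":0,"rz":0,"gripper":1},
  {"tx":0,"ty":0.0096,"tz":0.0004,"rx":0,"ry":0,"rz":0,"gripper":1},
  {"tx":0,"ty":0.0095,"tz":0.0013,"rx":0,"ry":0,"rz":0,"gripper":1},
])

```text
time_s: 22.28
ee_pos: [586.1, -96.6, 170.3]
ee_rot: [-179.8, -0.1, 50.0]
force: [0.8, 5.1, 4.5]
gripper_width: 17.2
gripper_force: 30.0
```

```bash
cat > fit2.py <<'E'
import re
src=open('fit.py').read()
exec(src.split("s=np.linalg")[0])
E2='''618.9 -125.2 98.8 -2.3 5.6 8.5
612.7 -119.8 82.9 -1 3.1 9.5
603.3 -111.6 70.9 2.4 -.6 6.3
588.4 -98.6 62.3 5 -.3 1.7
573.4 -85.6 61.6 6.9 1.2 -1.6
559.3 -73.4 67.9 6.7 3.8 -3.5
547.8 -63.5 80.1 6 3.7 -2.3
540.4 -57 96.7 5.6 6.1 -1.2
537.7 -54.7 115.5 5.7 6.4 -2.2
540 -56.7 134.3 4.3 6.8 -.3
546.9 -62.7 150.7 3.4 5.9 .5
557.6 -72 163.1 3.1 6.3 .6
571.3 -83.7 170 2.5 6.9 3.1
586.1 -96.6 170.3 .8 5.1 4.5'''
B=np.array([l.split() for l in E2.split('\n')],float)
def prep(D):
    q=np.c_[D[:,:3]@x,D[:,2]+19]-[502.28,135.2];f=np.c_[D[:,3:]@x,D[:,5]];ph=np.arctan2(q[:,1],q[:,0])
    return ph,(f*np.c_[-np.sin(ph),np.cos(ph)]).sum(1)
def fit(M,y,n):
    k=np.linalg.lstsq(M,y,rcond=None)[0];r=y-M@k;print(n,'fric',np.round(k[:-2]*.055,3),'A',np.hypot(*k[-2:])*.055,'down at',90+np.degrees(np.arctan2(k[-1],k[-2])),'rms',r.std());return r
a,b=prep(D),prep(B);m=lambda p:np.c_[np.ones(len(p)),np.cos(p),np.sin(p)]
fit(m(a[0]),a[1],'fwd');r=fit(m(b[0]),b[1],'rev')
print(np.round(np.c_[np.degrees(b[0]),b[1],r],1).tolist())
p=np.r_[a[0],b[0]];o=np.r_[np.ones(len(a[0])),np.zeros(len(b[0]))]
fit(np.c_[o,1-o,np.cos(p),np.sin(p)],np.r_[a[1],b[1]],'both')
E
python3 fit2.py
```

```text
fwd fric [-0.187] A 0.12329048992907496 down at 67.78867062796104 rms 0.43880937014755955
rev fric [0.194] A 0.13867047998885365 down at 61.55850581123505 rms 0.5360046352771771
[[-18.4, 6.4, 0.4], [-37.1, 5.9, -0.1], [-55.1, 5.4, -0.3], [-77.6, 4.3, -0.9], [-98.4, 4.7, 0.3], [-118.9, 4.0, 0.5], [-139.2, 3.2, 0.6], [-159.3, 1.3, -0.6], [-179.3, 2.2, 0.9], [160.9, 0.6, -0.4], [141.3, 0.4, -0.7], [121.6, 1.1, -0.2], [101.4, 1.9, -0.0], [80.8, 3.4, 0.7]]
both fric [-0.186  0.194] A 0.13086815284248726 down at 64.8361083938879 rms 0.5035364479185466
```

Both directions agree: friction is −0.186 and +0.194 N m, and the heavy side is down at 65° ± a few degrees. Moving from 80° to 65°, then settling.

Emit:
send_rows([
  {"tx":0,"ty":0.0094,"tz":0.0021,"rx":0,"ry":0,"rz":0,"gripper":1},
  {"tx":0,"ty":0.0092,"tz":0.0029,"rx":0,"ry":0,"rz":0,"gripper":1},
  {"tx":0,"ty":0.0089,"tz":0.0037,"rx":0,"ry":0,"rz":0,"gripper":1},
  {"tx":0,"ty":0,"tz":0,"rx":0,"ry":0,"rz":0,"gripper":1},
  {"tx":0,"ty":0,"tz":0,"rx":0,"ry":0,"rz":0,"gripper":1},
  {"tx":0,"ty":0,"tz":0,"rx":0,"ry":0,"rz":0,"gripper":1},
  {"tx":0,"ty":0,"tz":0,"rx":0,"ry":0,"rz":0,"gripper":1},
  {"tx":0,"ty":0,"tz":0,"rx":0,"ry":0,"rz":0,"gripper":1},
])

```text
time_s: 23.28
ee_pos: [597.6, -106.7, 165.5]
ee_rot: [180.0, -0.0, 50.0]
force: [4.0, 4.1, 1.4]
gripper_width: 17.3
gripper_force: 30.0
```

```bash
python3 log.py 2; python3 - <<'E'
from h import *
T=grab('top')
a=cv2.imread('pics/top0.png')[150:260,420:500];b=T['frame'][150:260,420:500,::-1]
print('bystander diff',cv2.absdiff(a,np.ascontiguousarray(b)).max(2)[20:,20:55].mean(), env.state()['qvel'].round(2))
cv2.imwrite('pics/tend.png',np.ascontiguousarray(T['frame'][:,:,::-1]))
E
```

```text
t 23.375 lat,z [24.2 49.5] u 5.7 R 55.1 phi 63.9 ft [ 0.24 -0.01  0.07] fr [1.49 0.99 1.79] w 17.6 30.0 fu 5.2
bystander diff 17.215238095238096 [-0.03  0.01 -0.02 -0.01 -0.09 -0.03]
```

View pics/tend.png

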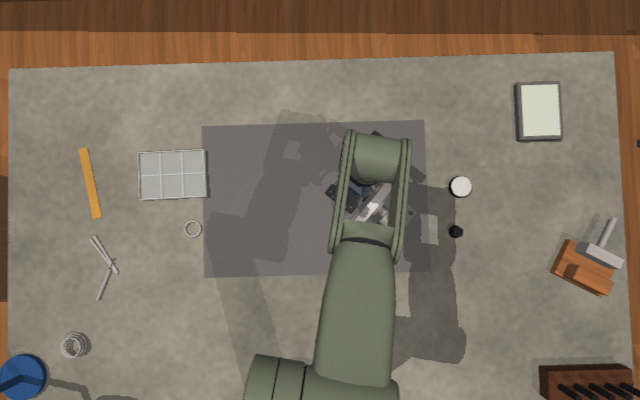

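The end view shows the tin at (460,187), the loupe at (456,231) and the bezel ring at (193,229), all unmoved; the pixel difference is only the arm's shadow. The handle is still held at 64° with the wheel at rest, so I'm handing in.

```bash
python3 -c "
from workcell import env
print(env.job_done())"
```

```text
the job is handed in; nothing more can be done
None
```

I turned the wheel by its handle through a full turn forward and most of one back, brought the estimated heavy side straight down (handle at 64°, 65° ± a few degrees by feel), and handed in with the handle held at 30 N, the wheel at rest and the bystanders unmoved; no verdict came back.

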